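Release the ratcheted parking-brake lever

ROBOT

A 6-joint arm with a two-finger parallel gripper is mounted at the origin on a cart in front of the work surface, level with it; the furniture and walls round the work are solid. World frame = base frame: x ahead of the robot, y to its left, z up, the work surface at z = 0. Lengths are in m, angles in rad, forces in N, time in s.
With the tool pointing down it reaches from about 0.35 to 0.85 m from the base axis. Payload 8.1 kg.
Tool frame: the origin (TCP) lies midway between the tips of the shut fingers; the grasp point (between the pads) lies 19 mm behind it (robot.grip_point_offset is the distance from the TCP to the grasp point, in m); z points along the fingers, y is the line along which they close (so a half turn about z gives the same grasp; the last joint's range is limited). The gripper opens to 93 mm and grips with 3 to 60 N. Pads are 15 mm wide; open, the fingers measure 128 mm over their backs; the gripper's body (75 mm by 188 mm) begins 65 mm behind the grasp point.
Start: joints at [1.132, 0.13, 1.488, -0, 1.523, -0.085], TCP at [0.208, 0.563, 0.219] pointing down, gripper open.
Joint ranges: [-2.96, 2.96], [-0.89, 2.26], [0.02, 2.5], [-1.34, 4.48], [0, 2.73], [-2.66, 2.66]. Speed limits (rad/s): [2.39, 2.39, 2.79, 3.14, 3.14, 3.14].

INTERFACE

Orientations are given as a rotation vector (axis times angle).
In Python, from plant import robot, read_camera, job gives the robot as it stands.
- The arm moves only by the shell command python3 -m inch 'ROWS' [FORCE]. ROWS is JSON, one flat list of numbers, 5 for each row, row after row: the shift along the world's x, y, z in mm, then the turn about the world's z in degrees, then the opening in per cent of the stroke, from 0 (shut) to 100 (fully open). In form: [dx, dy, dz, yaw, hand, dx, dy, dz, yaw, hand, ...]. A call has 1 to 10 rows; each row is the pose to reach, as a shift and turn from the pose commanded when the call began; what a row does not reach only later rows make up. A row lasts 1/12 s, in which the tool goes at most 41.7 mm and 7.16 degrees, less where a joint would pass 70% of its speed; a pose out of reach is approached as far as the arm can. A call with a gripper value outside its range is refused whole. The fingers move at their own pace and stop on an object; FORCE is the grip in N (left out, the last holds). Time passes only in rows, so rows that repeat a pose let the fingers close. It gives the time, the measured TCP pose, the force, the opening and the grip force at its end, in the units of the state.
- robot.read_state(): the state, without advancing time (a new reading comes with each control period).
- read_camera(name): name is "side" or "top"; returns a dict with "image" (384x512x3 uint8, blue, green, red), "K" (3x3 intrinsics, pixels), "D" ([k1, k2, p1, p2, k3] as OpenCV has them; the pictures are not rectified), "extrinsics" (4x4, takes a point from world to camera coordinates). Camera axes: x right, y down, z forward; pixel columns grow to the right and rows downward; lengths in m; the calibration is good to about 2 mm. A picture is of the moment at which its call begins. There is no depth.
- job.close_job(): hands the job in; it is judged then, once.
The state is a dict: "t": time; "q": joint angles; "dq": joint speeds; "joint_torque": joint torques, N m; "tool_pos": TCP position; "orientation": TCP orientation; "force": force on the tool from outside, world axes, zero at the start; "wrist_torque": the same for the moment, N m; "opening": finger opening in m; "gripper_force": force on a finger pad.
Only numpy, scipy, OpenCV 4.12 (cv2) and the standard library are available. Lean on these libraries where they do the work, as an engineer would, in place of code of your own. Each camera call takes 0.05 s, during which the arm holds its last target. There are 200 camera calls.

TASK

The parking-brake lever unit bolted down on the bench is still ratcheted up, and has to be fully off before its cable can be fitted. With the fingertips press the sprung thumb trigger on top of the lever down against the grip, so that the pawl lifts out of the toothed quadrant, and with the trigger kept pressed push the lever down past the teeth until it lies on its bottom stop; then let go, so that the pawl drops back. Push on the trigger plate only: do not push or grasp the grip, do not force or pull up the lever, and leave the loose parts round it where they stand.

Things in the scene. Friction and masses are not known exactly. Their poses are not given: they have to be found in the camera images.
- brake_base: fixed grey mounting plate, 205 x 105 x 10 mm, with two cheeks, a dark steel toothed quadrant between them (teeth on its upper rim, 86 mm from the lever's pivot, top 161 mm above the bench) and a rubber-topped bottom stop. Origin on the bench below the lever's pivot, which lies 75 mm above the bench along the unit's own y. The lever points along own -x; own z is up
- brake_lever (a joint): angle of the steel lever above level, rad: 0 = down on its stop; 0.4 to 0.78 at the start. It swings in the unit's x-z plane, 306 mm long from the pivot, the last 120 mm a black rubber grip, diameter 30 mm. Stiff (2 N m friction): it stays where left and, pawl free, takes 5 to 10 N straight down on the thumb plate. Pawl in the teeth (0.11 rad apart; none below 0.1), it cannot go down
- pawl (a joint): angle of the rocker that is pawl and thumb trigger in one, rad: 0 = pawl fully in the teeth, trigger up; 0.068 = just clear of the teeth; 0.12 = trigger pressed to its stop (thumb plate 14 mm towards the grip). Sprung back; 2 to 4 N on the plate press it fully. At the start the pawl may rest on a tooth's flank (0 to 0.065). Hinged on the lever's centre line, 105 mm from its pivot
- thumb_pad (a point): middle of the top of the thumb plate, the steel trigger plate over the grip, where to press: 48 mm along the lever, 24 mm wide, cross-ribbed, a 4 mm lip at each end (38 mm between them), 18 mm above the grip untouched. The point is 225 mm along the lever from the pivot and 38.5 mm above its centre line untouched, and moves with both. Own -x: to the lever's free end; z: out of the plate
- bush_brass: loose brass bush standing upright, 44 mm diameter, 40 mm high, beside the lever, on the side of the unit's own -y; origin at its underside; stays where it is
- flange_nut: loose hexagon flange nut lying flat, 42 mm wide, 22 mm high, on the side of the unit's own +y; origin at its underside; stays where it is
- bush_steel: loose steel bush standing upright, 38 mm diameter, 50 mm high, beside the lever, farther along it, on the side of the unit's own -y; origin at its underside; stays where it is

How it is judged:
By the outcome, as a careful person would: the job done as asked, in the order asked, and still so for the second after the job is handed in, with the robot touching nothing.
It also fails if it takes over 38 s, if anything falls off the work surface, if the arm or the gripper's body presses on something with over 40 N, if the wrist force passes 120 N, or if a joint passes its speed limit or range.

## Working session

There is one attempt and no reset: what is moved stays moved. The work goes in short steps, Python scripts to look and compute and a shell command to move; the robot and the scene stay as the last step left them, time stands still between calls to the robot, and variables do not carry over. Pictures are saved under pics/ and viewed, at most 10 in all, crops included, and the job is handed in when it is done.

```bash
ls; mkdir -p pics; python3 - <<'E'
from plant import robot, read_camera, job
import cv2,numpy as np
for n in("side","top"):
    c=read_camera(n); cv2.imwrite(f"pics/{n}0.png",c["image"]); np.savez(f"{n}0.npz",**{k:np.array(v) for k,v in c.items()})
    E=np.array(c["extrinsics"]);print(n,np.round(-E[:3,:3].T@E[:3,3],3),np.round(E[2,:3],2),c["K"],c["D"])
print(robot.read_state(),robot.grip_point_offset)
E
```

```text
pics
side [ 0.39  -0.466  0.64 ] [ 0.21  0.74 -0.64] [[377.19537236   0.         252.74139737]
 [  0.         377.19537236 196.33178528]
 [  0.           0.           1.        ]] [-0.05863992  0.          0.          0.          0.        ]
top [0.403 0.144 1.047] [ 0.19 -0.   -0.98] [[474.27985918   0.         250.50290603]
 [  0.         474.27985918 185.45877521]
 [  0.           0.           1.        ]] [0.06604653 0.         0.         0.         0.        ]
{'t': 0.1, 'q': array([ 1.13160001e+00,  1.31124517e-01,  1.48915480e+00, -8.89357593e-06,
        1.52298359e+00, -8.53914428e-02]), 'dq': array([-0.00151983, -0.00307657, -0.00074004, -0.00122856,  0.00050975,
       -0.0017932 ]), 'joint_torque': array([ 4.65942576e-04, -5.61335349e+01, -4.93098199e+01,  7.69254053e-02,
        2.91033840e-02, -1.13380991e-04]), 'tool_pos': array([0.2076435 , 0.5623862 , 0.21767767]), 'orientation': array([-5.52785699e-01, -3.09214470e+00,  2.53716421e-03]), 'force': array([ 0.550973  , -0.15777541, -0.52261865]), 'wrist_torque': array([ 0.02747623,  0.05445446, -0.02671757]), 'gripper_force': 0.0, 'opening': 0.0928202800764847} 0.0188
```

View pics/side0.png

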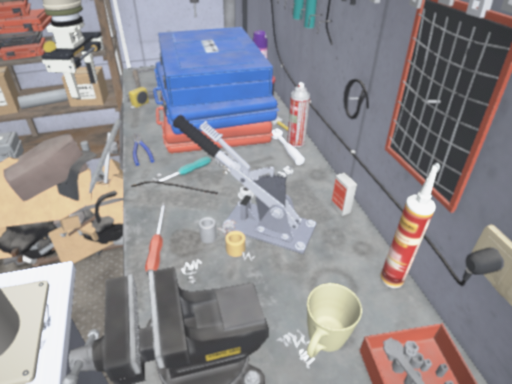

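View pics/top0.png

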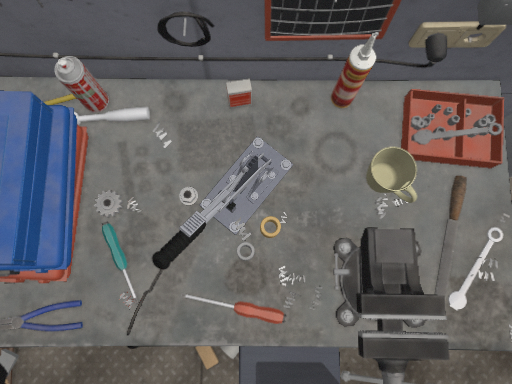

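The side view shows the raised lever: grip end near (180,122), thumb plate near (222,135), plate corners around (270,225). The top view shows the unit running diagonally, grip end (160,262), thumb plate (192,222), base plate around (250,180). Next I'll take enlarged crops for precise pixel positions.

```bash
cat > h.py <<'E'
import cv2,numpy as np
def load(n): return dict(np.load(n+".npz"))
def ray(c,px):
    u=cv2.undistortPoints(np.array([[px]],float),c["K"],c["D"])[0,0]
    R=c["extrinsics"][:3,:3];t=c["extrinsics"][:3,3]
    return -R.T@t, R.T@np.array([u[0],u[1],1.])
def plane(c,px,z):
    o,d=ray(c,px); return o+d*(z-o[2])/d[2]
def proj(c,P):
    R=c["extrinsics"][:3,:3];t=c["extrinsics"][:3,3]
    return cv2.projectPoints(np.array(P,float).reshape(-1,1,3),cv2.Rodrigues(R)[0],t,c["K"],c["D"])[0][:,0]
def tri(c1,p1,c2,p2):
    o1,d1=ray(c1,p1);o2,d2=ray(c2,p2)
    d1/=np.linalg.norm(d1);d2/=np.linalg.norm(d2)
    s=np.linalg.lstsq(np.c_[d1,-d2],o2-o1,rcond=None)[0]
    a,b=o1+s[0]*d1,o2+s[1]*d2
    return (a+b)/2,np.linalg.norm(a-b)
E
python3 - <<'E'
from h import *
s,t=load("side0"),load("top0")
print(proj(s,[0.208,0.563,.219]),proj(t,[0.208,0.563,.219]))
def crop(c,x,y,w,h,k,f):
    im=cv2.resize(c["image"][y:y+h,x:x+w],None,fx=k,fy=k,interpolation=cv2.INTER_CUBIC)
    for i in range(0,w,10): cv2.putText(im,str(x+i),(i*k,8),0,.3,(0,0,255)) ; cv2.line(im,(i*k,10),(i*k,14),(0,0,255))
    for i in range(0,h,10): cv2.putText(im,str(y+i),(0,i*k+4),0,.3,(0,0,255)); cv2.line(im,(22,i*k),(26,i*k),(0,0,255))
    cv2.imwrite(f,im)
crop(s,165,105,160,150,4,"pics/s1.png") if False else crop(s,168,108,155,145,4,"pics/s1.png")
crop(t,145,128,160,145,4,"pics/t1.png")
E
```

```text
[[85.12017066 89.4964903 ]] [[-17.1855739  401.87412428]]
```

View pics/s1.png

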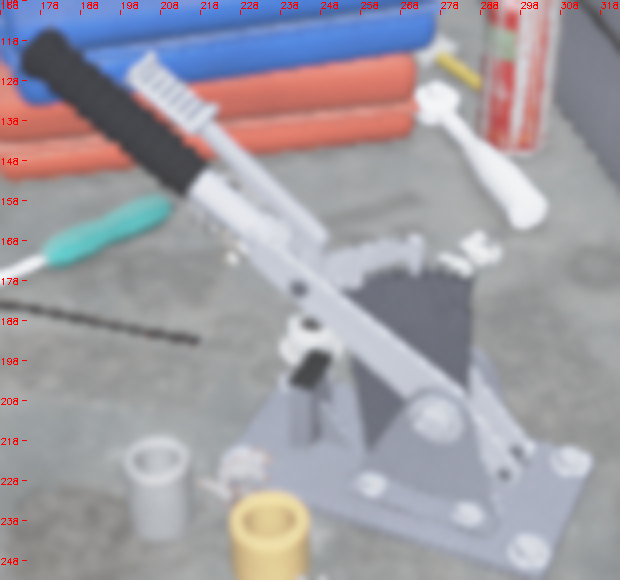

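View pics/t1.png

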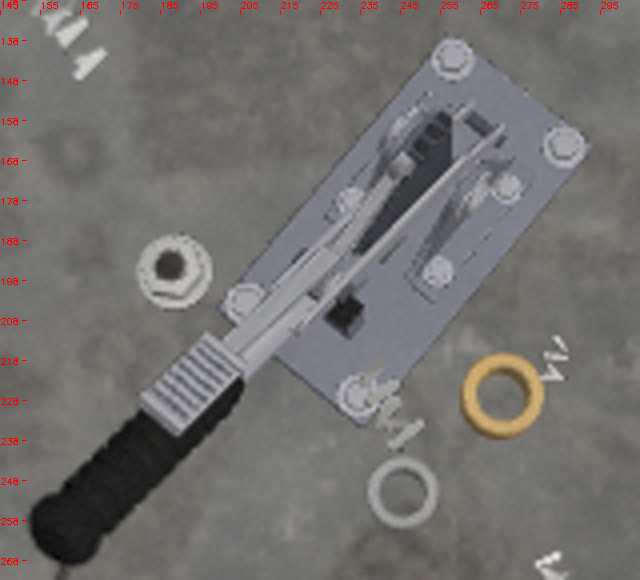

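The crops show the thumb plate centre at about top (193,224) and side (211,130), the base corners clearly in the top view, and both bushes and the nut beside the lever. I'll turn these into unit pose, lever angle and pad position.

```bash
cat > m.py <<'E'
from h import *
from scipy.optimize import least_squares
s,t=load("side0"),load("top0")
T=lambda x,y:(x/4-.375+145,y/4-.375+128)
S=lambda x,y:(x/4-.375+168,y/4-.375+108)
C=np.array([plane(t,T(*p),.01) for p in[(450,36),(590,147),(365,427),(222,312)]])
print("corners",C.round(4).tolist(),[np.linalg.norm(C[i]-C[i-1]).round(4) for i in range(4)])
ctr=C.mean(0); ax=(C[0]+C[1]-C[2]-C[3])[:2]; ax/=np.linalg.norm(ax); print("ctr",ctr,"own x",ax,np.degrees(np.arctan2(ax[1],ax[0])))
pad,e=tri(t,T(193,385),s,S(172,90)); print("pad",pad,e)
end,e=tri(t,T(65,525),s,S(45,52)); print("end",end,e)
for n,p,z in[("brass",(503,394),.04),("steel",(403,492),.05),("nut",(175,268),.02)]: print(n,plane(t,T(*p),z).round(4))
piv=plane(s,S(437,415),.075); print("pivot near bolt",piv)
ay=np.array([-ax[1],ax[0]])
for n,q in[("pad",pad),("end",end),("piv",piv)]:
    d=(q-ctr)[:2]; print(n,"unit x,y from plate centre",d@ax,d@ay,q[2])
E
python3 m.py
```

```text
corners [[0.7137, 0.127, 0.01], [0.6497, 0.0481, 0.01], [0.4918, 0.1722, 0.01], [0.5545, 0.2519, 0.01]] [np.float64(0.2024), np.float64(0.1016), np.float64(0.2008), np.float64(0.1014)]
ctr [0.6024191  0.14982481 0.01      ] own x [ 0.78657389 -0.61749617] -38.13352083836644
pad [0.49119612 0.24018221 0.23225692] 0.002112493833019915
end [0.43058421 0.29151669 0.23649429] 0.0004449880061788467
brass [0.5073 0.0983 0.04  ]
steel [0.4548 0.1508 0.05  ]
nut [0.5772 0.2773 0.02  ]
pivot near bolt [0.61092029 0.12169128 0.075     ]
pad unit x,y from plate centre -0.14328043693987008 0.0023930048573946594 0.23225691843898927
end unit x,y from plate centre -0.22265502208490412 0.0053437451680472675 0.23649429200435876
piv unit x,y from plate centre 0.024059171445737822 -0.016879646901533932 0.07499999999999996
```

```bash
cat > w.py <<'E'
import numpy as np
th=np.radians(-38.8); ax=np.array([np.cos(th),np.sin(th)])
P0=np.array([.4912,.2402])*1000; a0=.589
H=lambda s,h,p:(105+(s-105)*np.cos(p)+h*np.sin(p), h*np.cos(p)-(s-105)*np.sin(p))
def U(a,p,s,h=38.5):
    l,v=H(s,h,p); return np.array([-(l*np.cos(a)-v*np.sin(a)),75+l*np.sin(a)+v*np.cos(a)])
x0=U(a0,0,225)[0]
def tcp(a,p,s=222,hw=7.5):
    x,z=U(a,p,s); z+=hw*abs(np.tan(a-p)); return np.r_[P0+ax*(x-x0),z]
if __name__=="__main__":
    print(tcp(a0,0).round(1))
    for p in(0,.06,.12): print("press",p,(tcp(a0,p)-tcp(a0,0)).round(1))
    for a in np.linspace(a0,0,11): print("a %.3f"%a,(tcp(a,.12)).round(1),(tcp(a,.12)-tcp(a0,0)).round(1))
E
python3 w.py; python3 - <<'E'
from h import *
t=load("top0")
for p in[(70,280),(88,130)]: print(plane(t,p,0.1),plane(t,p,.2))
E
```

```text
[493.1 238.6 235.4]
press 0 [0. 0. 0.]
press 0.06 [-4.4  3.6 -5.4]
press 0.12 [ -8.6   6.9 -11. ]
a 0.589 [484.5 245.6 224.4] [ -8.6   6.9 -11. ]
a 0.530 [478.1 250.8 213.3] [-15.1  12.1 -22. ]
a 0.471 [472.1 255.5 201.8] [-21.   16.9 -33.5]
a 0.412 [466.7 259.9 189.9] [-26.5  21.3 -45.4]
a 0.353 [461.8 263.8 177.6] [-31.4  25.2 -57.7]
a 0.294 [457.4 267.3 165. ] [-35.7  28.7 -70.3]
a 0.236 [453.7 270.4 152.1] [-39.5  31.8 -83.2]
a 0.177 [450.4 273.  139. ] [-42.7  34.3 -96.4]
a 0.118 [447.8 275.1 125.6] [ -45.3   36.4 -109.8]
a 0.059 [445.8 276.7 112.9] [ -47.3   38.1 -122.4]
a 0.000 [444.4 277.8 100.1] [ -48.8   39.2 -135.2]
[0.3943625  0.48891742 0.1       ] [0.39522615 0.45247129 0.2       ]
[0.69684084 0.47688244 0.1       ] [0.66577037 0.4417069  0.2       ]
```

```bash
python3 -m inch '[0,0,40,0,0, 0,-20,80,0,0, 0,-60,110,0,0, 20,-100,120,0,0, 40,-135,120,-3,0, 60,-170,120,-6,0, 80,-200,120,-10,0, 105,-230,120,-14,0, 135,-255,120,-18,0, 165,-275,120,-18,0]' 20
```

```text
t: 0.93
tool_pos: [0.3738, 0.2856, 0.3389]
orientation: [1.037, 2.965, 0.001]
force: [0.6, 0.4, -0.1]
opening: 0.0312
gripper_force: 0.0
```

```bash
python3 -m inch '[35,-15,-5,0,0, 70,-30,-10,0,0, 105,-42,-20,0,0, 120,-49,-40,0,0, 120,-49,-64,0,0, 120,-49,-64,0,0, 120,-49,-64,0,0]'
python3 - <<'E'
from plant import robot, read_camera
from h import *
from w import tcp,a0
st=robot.read_state();print(st["tool_pos"],st["orientation"],st["force"])
out=[]
for n in("side","top"):
    c=read_camera(n); c={k:np.array(v) for k,v in c.items()}; im=c["image"]
    tp=proj(c,[st["tool_pos"],tcp(a0,0)/1000]).round(1); print(n,tp)
    x,y=(tp.mean(0)-[40,40]).astype(int); k=cv2.resize(im[y:y+80,x:x+80],None,fx=5,fy=5,interpolation=cv2.INTER_CUBIC)
    for p,col in zip(tp,((0,0,255),(0,255,0))): cv2.circle(k,tuple(((p-[x,y]+.5)*5).astype(int)),3,col,-1)
    out.append(k)
cv2.imwrite("pics/hover.png",np.hstack(out))
E
```

```text
t: 1.52
tool_pos: [0.4917, 0.2383, 0.2729]
orientation: [-1.029, -2.964, 0.004]
force: [-0.2, 0.4, 0.7]
opening: 0.0007
gripper_force: 0.0
[0.49169944 0.23833645 0.2728827 ] [-1.02933298 -2.96439461  0.00428324] [-0.18588856  0.3662519   0.73488189]
side [[209.3 113.4]
 [211.1 129.2]]
top [[191.2 220.2]
 [193.7 221.9]]
```

View pics/hover.png

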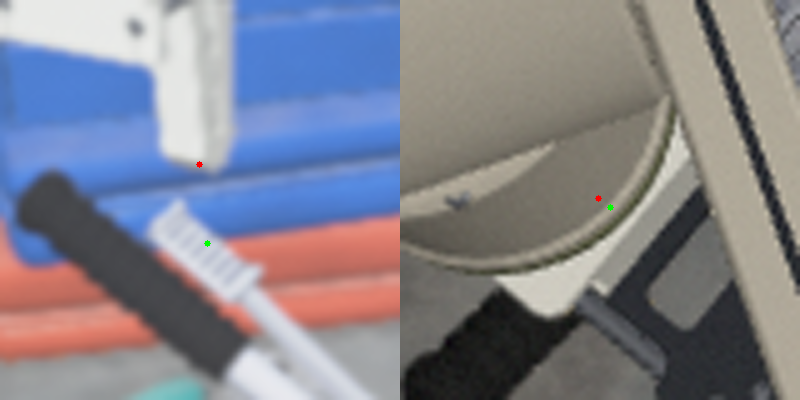

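The side view shows the shut fingers (tip at about px (209,113)) directly above the ribbed plate (px (211,129)). I'm descending to just above it, then slowly to contact.

```bash
python3 -m inch '[0,0,-15,0,0, 0,0,-30,0,0, 0,0,-33,0,0, 0,0,-36,0,0]'; python3 -m inch '[0,0,-2,0,0, 0,0,-3,0,0, 0,0,-3,0,0]';  python3 -m inch '[-1,1,-2,0,0, -2,1.5,-3,0,0, -2,1.5,-3,0,0]'
```

```text
t: 1.95
tool_pos: [0.4927, 0.2394, 0.2398]
orientation: [1.028, 2.968, 0.001]
force: [-0.2, -0.4, -0.1]
opening: 0.0001
gripper_force: 0.0
t: 2.2
tool_pos: [0.4931, 0.2391, 0.2366]
orientation: [1.029, 2.967, 0.001]
force: [-0.7, -0.3, -0.0]
opening: 0.0005
gripper_force: 0.0
t: 2.45
tool_pos: [0.4911, 0.2406, 0.233]
orientation: [1.03, 2.967, 0.001]
force: [1.3, 0.6, 1.6]
opening: 0.0005
gripper_force: 0.8
```

```bash
python3 -m inch '[-1.5,1,-2,0,0, -3,2.5,-4,0,0, -3,2.5,-4,0,0]';  python3 -m inch '[-1.5,1,-2,0,0, -3,2.5,-4,0,0, -3,2.5,-4,0,0]'; python3 -m inch '[-0.5,0.5,-1,0,0, -1,1,-2,0,0, -1,1,-2,0,0]'
```

```text
t: 2.7
tool_pos: [0.4876, 0.2433, 0.2286]
orientation: [-1.029, -2.968, -0.001]
force: [1.2, 1.0, 3.8]
opening: 0.0003
gripper_force: 1.5
t: 2.95
tool_pos: [0.4845, 0.2457, 0.2244]
orientation: [-1.029, -2.968, -0.0]
force: [-0.3, 1.5, 3.8]
opening: 0.0003
gripper_force: 1.8
t: 3.2
tool_pos: [0.4836, 0.2465, 0.2226]
orientation: [-1.03, -2.968, 0.0]
force: [-0.1, 0.7, 5.1]
opening: 0.0005
gripper_force: 2.1
```

```bash
python3 -m inch '[-1,1,-2,0,0, -2,1.5,-4,0,0, -2,1.5,-4,0,0]';  python3 -m inch '[-1,1,-2,0,0, -2,1.5,-4,0,0, -2,1.5,-4,0,0]'
python3 - <<'E'
from plant import robot, read_camera
from h import *
c=read_camera("side"); cv2.imwrite("pics/p1.png",cv2.resize(c["image"][90:260,165:325],None,fx=3.5,fy=3.5,interpolation=cv2.INTER_CUBIC))
E
```

```text
t: 3.45
tool_pos: [0.4817, 0.2481, 0.2189]
orientation: [-1.03, -2.968, -0.001]
force: [-1.0, 0.9, 5.9]
opening: 0.0004
gripper_force: 2.6
t: 3.7
tool_pos: [0.4798, 0.2496, 0.2149]
orientation: [1.03, 2.968, 0.001]
force: [-0.8, 1.4, 6.7]
opening: 0.0004
gripper_force: 2.7
```

View pics/p1.png

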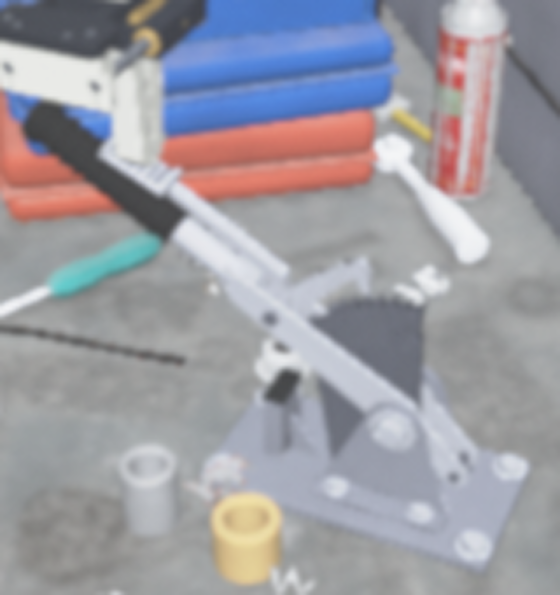

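The trigger is pressed (pawl end lifted off the quadrant, px about (265,168)) and the lever is starting down at a steady 6–7 N. I'll follow the arc.

```bash
python3 -m inch '[-2.5,2,-4,0,0, -5,4,-8,0,0, -8,6,-13,0,0, -10,7.5,-17,0,0, -12,9,-21,0,0, -13.5,10.5,-25,0,0, -15.5,12,-30,0,0, -17,13.5,-34,0,0, -18,14.5,-37,0,0, -18,14.5,-38,0,0]'
```

```text
t: 4.58
tool_pos: [0.4613, 0.264, 0.1759]
orientation: [-1.029, -2.967, 0.001]
force: [2.1, 1.2, 5.5]
opening: 0.0005
gripper_force: 2.5
```

```bash
python3 -m inch '[-1.5,1,-4,0,0, -3,2.5,-8,0,0, -4.5,3.5,-12,0,0, -6,4.5,-16,0,0, -7,5.5,-20,0,0, -8,6.5,-25,0,0, -9,7.5,-29,0,0, -10.5,8,-33,0,0, -11.5,9,-37,0,0, -11.5,9,-38,0,0]'
python3 - <<'E'
from plant import robot, read_camera
from h import *
c=read_camera("side"); cv2.imwrite("pics/p2.png",cv2.resize(c["image"][90:260,165:325],None,fx=3.5,fy=3.5,interpolation=cv2.INTER_CUBIC))
E
```

```text
t: 5.42
tool_pos: [0.4498, 0.273, 0.1377]
orientation: [-1.029, -2.967, 0.001]
force: [2.6, 0.8, 3.9]
opening: -0.0001
gripper_force: 2.3
```

View pics/p2.png

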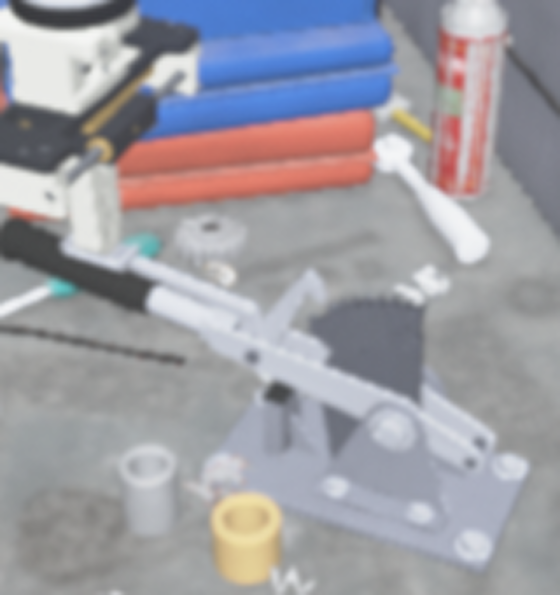

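The lever is well down with the pawl still lifted clear (px about (254,170)). I'll go the rest of the way to the stop, checking force.

```bash
python3 -m inch '[-1,1,-4,0,0, -2,1.5,-8,0,0, -2.5,2,-12,0,0, -3.5,3,-16,0,0, -4,3.5,-20,0,0, -4.5,3.5,-24,0,0, -5,4,-28,0,0, -5.5,4.5,-31,0,0, -5.5,4.5,-33,0,0, -6,5,-35,0,0]';python3 -m inch '[0,0,-1,0,0, 0,0,-2,0,0, 0,0,-2,0,0]'; python3 -m inch '[0,0,-1,0,0, 0,0,-2,0,0, 0,0,-2,0,0]'
```

```text
t: 6.3
tool_pos: [0.4442, 0.2778, 0.1033]
orientation: [-1.03, -2.968, 0.0]
force: [1.2, -2.7, 4.3]
opening: 0.0002
gripper_force: 2.2
t: 6.55
tool_pos: [0.4441, 0.2779, 0.1014]
orientation: [-1.03, -2.967, 0.0]
force: [1.1, 0.2, 3.4]
opening: 0.0007
gripper_force: 1.9
t: 6.8
tool_pos: [0.4441, 0.278, 0.0997]
orientation: [-1.03, -2.967, -0.0]
force: [-1.7, -0.9, 6.3]
opening: 0.0003
gripper_force: 3.3
```

```bash
for i in 1 2; do python3 -m inch '[0,0,-0.7,0,0, 0,0,-1.5,0,0, 0,0,-1.5,0,0]' | grep -E "tool_pos|^force"; done
```

```text
tool_pos: [0.4442, 0.2782, 0.0991]
force: [-4.7, -2.7, 13.1]
tool_pos: [0.4442, 0.2783, 0.0986]
force: [-8.4, -3.5, 21.4]
```

The force climbs stiffly at the predicted height, so the lever is on its stop. I'm releasing straight up.

```bash
python3 -m inch '[0,0,3,0,0, 0,0,8,0,0, 0,0,14,0,0, 0,0,22,0,0, 0,0,35,0,0, 0,0,60,0,0, 0,0,95,0,0, 0,0,130,0,0, 0,0,130,0,0, 0,0,130,0,0]'
python3 - <<'E'
from plant import robot, read_camera
from h import *
c={k:np.array(v) for k,v in read_camera("side").items()}; im=c["image"]
cv2.imwrite("pics/end.png",cv2.resize(im[90:270,140:325],None,fx=3.2,fy=3.2,interpolation=cv2.INTER_CUBIC))
from w import U,P0,ax,x0
Q=[]
for a,s,p in((0,225,0),(0,225,.06),(0,225,.12),(.08,225,0)):
    x,z=U(a,p,s); Q.append(np.r_[P0+ax*(x-x0),z]/1000)
print(((proj(c,Q)-[140,90]+.5)*3.2).round(0))
E
```

```text
t: 8.13
tool_pos: [0.4458, 0.2787, 0.2304]
orientation: [1.028, 2.964, 0.007]
force: [-0.8, 0.2, -0.3]
opening: 0.0003
gripper_force: 0.0
[[166. 253.]
 [164. 261.]
 [163. 268.]
 [168. 235.]]
```

View pics/end.png

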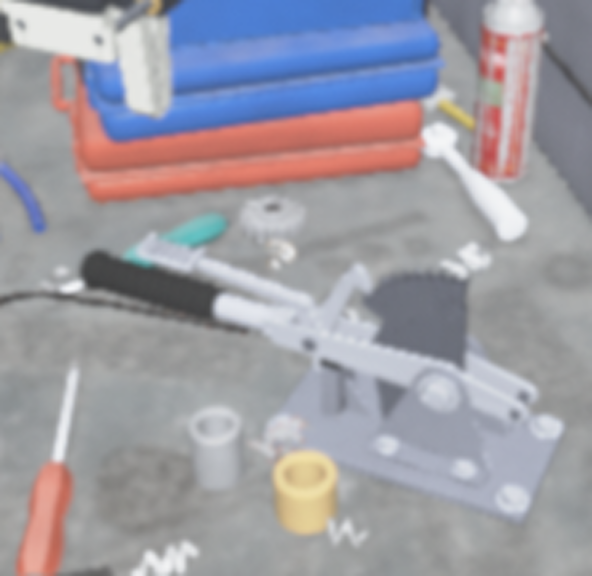

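The final picture shows the lever lying on its stop. The plate centre is at crop px about (171,250) against (166,253) predicted for fully down with the trigger released, and the visible bushes have not moved. The robot is clear, so I'm handing in.

```bash
python3 -c "
from plant import job
print(job.close_job())"
```

```text
the job is handed in; nothing more can be done
None
```

I pressed the trigger, pushed the lever down onto its bottom stop and let go so the pawl dropped back, touching only the thumb plate; the job was handed in just after 8.1 s, with no verdict shown.

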